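# Scrap the cracked guard and old strip, log both on the lever tally

### The arm

A 6-joint arm with a two-finger parallel gripper is mounted at the origin on the work surface. World frame = base frame: x ahead of the robot, y to its left, z up, the work surface at z = 0. Lengths are in m, angles in rad, forces in N, time in s.
With the tool pointing down it reaches from about 0.3 to 0.75 m from the base axis. Payload 8.5 kg.
Tool frame: the origin (TCP) lies on the centre line of the jaws, within the pads' length; the fingertips stand 11 mm ahead of it and the grasp point (between the pads) lies 8 mm behind it; z points along the fingers, y is the line along which they close (so a half turn about z gives the same grasp; the last joint's range is limited). The gripper opens to 88 mm and grips with 3 to 60 N. Pads are 18 mm wide; open, the fingers measure 123 mm over their backs; the gripper's body (75 mm by 187 mm) begins 45 mm behind the grasp point.
Start: joints at [-1.547, 0.381, 1.297, -0, 1.464, -0.215], TCP at [0.13, -0.534, 0.25] pointing down, gripper open.
Joint ranges: [-3.11, 3.11], [-0.89, 2.33], [0.22, 2.48], [-1.42, 4.56], [0.17, 2.85], [-2.88, 2.88]. Speed limits (rad/s): [2.39, 2.39, 3.14, 3.14, 3.14, 3.14].

### API

Orientations are given as a rotation vector (axis times angle).
In Python, from bench import r, cams gives the robot as it stands.
- The arm moves only by the tool carry_out, never from a script. Its argument "increments" is a list of rows, each an object with "travel": the shift along the tool's x, y, z in cm, a list of three; "angular": the turn, a rotation vector about the tool's x, y, z in degrees, a list of three; "claw": the finger opening in cm, from 0 to 8.81. In form: [{"travel": [x, y, z], "angular": [wx, wy, wz], "claw": claw}, ...]. A call has 1 to 12 rows; each row is the pose to reach, as a shift and turn from the pose commanded when the call began, along the tool's axes at that moment; what a row does not reach only later rows make up. A row lasts 1/8 s, in which the tool goes at most 62.5 mm and 10.7 degrees, less where a joint would pass 70% of its speed; a pose out of reach is approached as far as the arm can. A call with a gripper value outside its range is refused whole. The fingers move at their own pace and stop on an object; "force" is the grip in N (left out, the last holds). Time passes only in rows, so rows that repeat a pose let the fingers close. It gives the time, the measured TCP pose, the force, the opening and the grip force at its end, in the units of the state.
- r.observe(): the state, without advancing time (a new reading comes with each control period).
- cams.capture(name): name is "scene" or "top"; returns the picture (384x512x3 uint8, red, green, blue); there is no depth.
- cams.camera_info(name): a dict with "intrinsics" (3x3 intrinsics, pixels), "distortion" ([k1, k2, p1, p2, k3] as OpenCV has them; the pictures are not rectified), "origin" and "orientation" of the camera in the world. Camera axes: x right, y up, looking along -z (the intrinsics and any distortion apply to the point x, -y, -z); pixel columns grow to the right and rows downward; lengths in m; the calibration is good to about 2 mm. A picture is of the moment at which its call begins. camera_info takes no time and is no camera call.
- r.finish_job(): hands the job in; it is judged then, once.
The state is a dict: "time_s": time; "q": joint angles; "qd": joint speeds; "tau": joint torques, N m; "tool_pos": TCP position; "orientation": TCP orientation; "contact_force": force on the tool from outside, world axes, zero at the start; "moment": the same for the moment, N m; "finger_gap": opening from 0.0 (shut) to 1.0 (fully open); "finger_force": force on a finger pad.
Only numpy, scipy, OpenCV 4.12 (cv2) and the standard library are available. Lean on these libraries where they do the work, as an engineer would, in place of code of your own. Each camera call takes 0.05 s, during which the arm holds its last target. There are 200 camera calls.

### The job

Unclip the cracked black bumper guard from its rail by lifting it straight up past the two sprung catches, and put it and the old yellow grommet strip into the steel scrap bin at the far edge of the bench. When both are in the bin, log the two pieces on the tally: swing its red-knobbed sprung lever all the way to its stop and release it so that it springs right back, twice. Turn the dial with its lever only, never by touching the dial, and leave the new grey strip and the awl where they lie.

Things in the scene. Friction and masses are not known exactly. Their poses are not given: they have to be found in the camera images.
- rail: Fixed clip rail, left or right on the bench, yaw varies: aluminium foot 70 x 230 x 12 mm (long axis y), on it a steel bar 10 mm wide, 112 mm long, top 34 mm above the bench; at each end a blue post (top 46 mm up, inner face 84 mm from the centre) with a sprung brass catch nose. Origin: centre of the underside, z up
- guard: Cracked black bumper guard, 60 g: inverted channel 24 mm wide (x), 120 long (y; 140 over its end beads), 26 high. Origin: centre of underside, z up. At the start it straddles the rail bar, lengthwise, underside 14 mm above the bench (2 mm above the rail's foot). Catches at both ends hold it: a straight upward pull of about 10 N snaps it free within 10 mm; clear after 40 mm. Grip across its middle
- old_strip: Old yellow plastic grommet strip, 30 g (varies), loose on the bench: base 14 mm wide (its x), 110 mm long (its y), 6 mm thick, with five barrels 7 mm in diameter standing 10 mm up from it. Origin: centre of the underside, z up
- new_strip: New grey grommet strip, the same shape as the old one, loose on the bench; not to be moved. Old and new may lie either way round. Origin: centre of the underside
- awl: Starting awl lying on the bench, wooden handle 20 mm thick and 75 mm long with a 70 mm steel spike along its +y; not to be moved. Origin: under the centre of the handle
- tally: Fixed lever tally, on the other side of the bench from the rail, yaw varies: green housing 110 x 110 x 40 mm (feet reach 75 mm to either side in y), a white dial with pins on top, above it a lever. Origin: centre of the underside, z up, on the upright axis of dial and lever
- tally_lever (a joint): Lever swing, rad: 0 at rest (sprung), 1.1 at its stop, counter-clockwise from above. In the tally's frame the arm points at angle pi - 0.55 + value from +x, so mid-swing is the tally's -x. It takes 2 N at the knob at rest, 5 N at the stop; released, it springs back to 0 within 1 s
- lever_knob (a point): Centre of the top of the red upright knob at the lever's end: a post 14 mm in diameter and 36 mm tall, 78 mm from the tally's axis, its top 105 mm above the bench; the flat 14 mm wide lever arm it stands on has its top 69 mm above the bench and ends 8 mm beyond the knob's centre
- tally_dial (a joint): Turn of the dial in rad, 0 at the start, counter-clockwise. A ratchet under the lever carries it on by one eighth turn (0.785) for each full stroke: the first 0.315 rad of a stroke is idle, the rest carries the dial; it stays put while the lever returns. The lever must return to below about 0.05 to take the next notch
- dial_disc: White dial of the tally, 86 mm in diameter with eight pins, 5 mm in diameter, and one red mark, top face 46.5 mm above the bench, pins to 55 mm; it lies under the lever and must not be touched. Origin on its axis at its underside
- scrap_bin (a joint): Lean of the scrap bin away from the bench, rad: 0 upright to 0.45; a stiff friction hinge along its lower back edge holds it. Open steel box 140 mm (x, away from the bench) x 260 mm (y, along the edge) x 110 mm deep, walls 4 mm, outside the bench's far edge (edge at x = 0.56)
- bin_mouth (a point): Centre of the bin's open mouth, at rim height; z along the bin's depth outward, x away from the bench. It is 5 to 35 mm below the bench top
- bin_floor (a point): Centre of the bin's inner floor, same axes as bin_mouth, 106 mm below it
Mind the look-alikes: they are no part of the job. What is meant by the guard is not purple or turquoise, and is the larger of those in its own colour.

How it is judged:
By the outcome, as a careful person would: the job done as asked, in the order asked, and still so for the second after the job is handed in, with the robot touching nothing.
It also fails if it takes over 72 s, if anything falls off the work surface, if the arm or the gripper's body presses on something with over 40 N, if the wrist force passes 120 N, or if a joint passes its speed limit or range.

## Working session

There is one attempt and no reset: what is moved stays moved. The work goes in short steps, Python scripts to look and compute and a tool call to move; the robot and the scene stay as the last step left them, time stands still between calls to the robot, and variables do not carry over. Pictures are saved under pics/ and viewed, at most 12 in all, crops included, and the job is handed in when it is done.

Besides the shell and the picture viewer there is one more tool, called by a JSON object that holds its "method" and its "body". carry_out: Moves the arm, as the interface text tells. Its arguments: {"type":"object","properties":{"increments":{"type":"array","items":{"type":"object","properties":{"travel":{"type":"array","items":{"type":"number"}},"angular":{"type":"array","items":{"type":"number"}},"claw":{"type":"number"}}}},"force":{"type":"number"}},"required":["increments"]}

```bash
mkdir -p pics; ls
python3 - <<'E'
from bench import r,cams
import cv2
print(r.observe())
for n in("scene","top"):
    print(n,cams.camera_info(n))
    cv2.imwrite(f"pics/{n}0.png",cams.capture(n)[:,:,::-1])
E
```

```text
pics
{'time_s': 0.0, 'q': array([-1.54731310e+00,  3.81185749e-01,  1.29831109e+00,  5.12747077e-05,
        1.46358537e+00, -2.15298808e-01]), 'qd': array([ 0.00067366, -0.00029038, -0.00142426, -0.00063513,  0.00105505,
       -0.00282024]), 'tau': array([ 8.41393557e-04, -4.37930775e+01, -2.24555737e+01,  7.13348365e-02,
        3.52667947e-02, -1.04266148e-04]), 'tool_pos': array([ 0.1300894 , -0.53410462,  0.24912629]), 'orientation': array([-3.11776247e+00, -3.74002864e-01, -3.03623606e-04]), 'contact_force': array([ 0.0408035 ,  0.55842884, -0.49794532]), 'moment': array([ 0.03494865, -0.01156162,  0.01160781]), 'finger_force': 0.0, 'finger_gap': 1.0017908023166326}
scene {'intrinsics': array([[457.41017338,   0.        , 257.75787777],
       [  0.        , 457.41017338, 190.15171206],
       [  0.        ,   0.        ,   1.        ]]), 'distortion': array([0.05175991, 0.        , 0.        , 0.        , 0.        ]), 'origin': array([1.12792745, 0.29548363, 1.1580514 ]), 'orientation': array([0.4043778 , 0.62945087, 1.97512109])}
top {'intrinsics': array([[380.60445885,   0.        , 255.26704685],
       [  0.        , 380.60445885, 188.06860612],
       [  0.        ,   0.        ,   1.        ]]), 'distortion': array([-0.09571131,  0.        ,  0.        ,  0.        ,  0.        ]), 'origin': array([ 0.24883874, -0.05695426,  1.31665891]), 'orientation': array([ 0.1184042 , -0.08459209, -1.59054833])}
```

View pics/scene0.png

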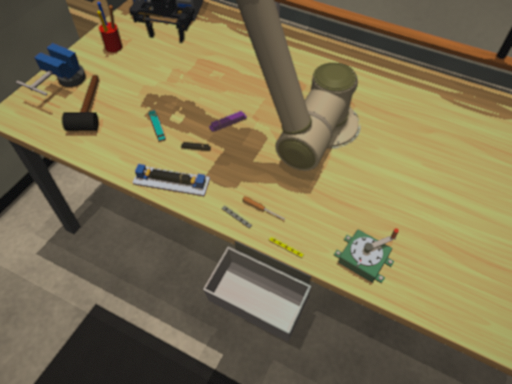

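View pics/top0.png

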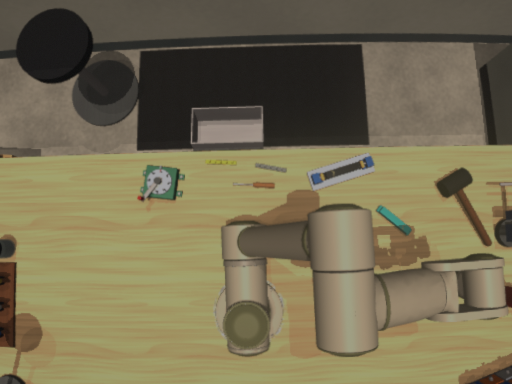

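The scene view shows the rail with the black guard at (172,180), grey strip (237,216), awl (262,208), yellow strip (287,247), tally (367,255) with red knob (395,233), and the bin (257,290). In the top view: rail (341,171), yellow strip (221,162), tally (160,183), knob (141,198), bin (227,128). The small black bar at (195,146) in the scene view is a look-alike.

```bash
cat > h.py <<'E'
import numpy as np, cv2
from scipy.spatial.transform import Rotation as R
from bench import r,cams
def ray(n,uv):
    c=cams.camera_info(n)
    p=cv2.undistortPoints(np.array(uv,float).reshape(-1,1,2),c["intrinsics"],c["distortion"])[:,0]
    d=np.c_[p[:,0],-p[:,1],-np.ones(len(p))]
    return np.array(c["origin"]),R.from_rotvec(c["orientation"]).apply(d)
def plane(n,uv,z):
    o,d=ray(n,uv); return o+d*((z-o[2])/d[:,2])[:,None]
def proj(n,P):
    c=cams.camera_info(n); q=R.from_rotvec(c["orientation"]).inv().apply(np.atleast_2d(P)-c["origin"])
    q=q*[1,-1,-1]
    return cv2.projectPoints(q,np.zeros(3),np.zeros(3),c["intrinsics"],c["distortion"])[0][:,0]
def tri(uv1,uv2):
    o1,d1=ray("scene",[uv1]);o2,d2=ray("top",[uv2]);d1=d1[0];d2=d2[0]
    s=np.linalg.lstsq(np.c_[d1,-d2],o2-o1,rcond=None)[0]
    a=o1+s[0]*d1;b=o2+s[1]*d2
    return (a+b)/2,np.linalg.norm(a-b)
def blobs(img,lo,hi,amin=8):
    m=cv2.inRange(cv2.cvtColor(img,cv2.COLOR_RGB2HSV),np.array(lo),np.array(hi))
    k,l,s,c=cv2.connectedComponentsWithStats(m)
    out=[]
    for i in range(1,k):
        if s[i,4]>=amin:
            ys,xs=np.where(l==i); out.append((np.c_[xs,ys].astype(np.float32),c[i],s[i]))
    return out
E
python3 - <<'E'
from h import *
S=cv2.imread("pics/scene0.png")[:,:,::-1].copy();T=cv2.imread("pics/top0.png")[:,:,::-1].copy()
col={"yellow":([25,170,120],[34,255,255]),"blue":([105,140,60],[122,255,255]),"red":([0,170,90],[6,255,255]),"green":([60,90,40],[88,255,200]),"black":([0,0,0],[180,255,45])}
for n,I in(("scene",S),("top",T)):
    for k,(lo,hi) in col.items():
        for p,c,s in blobs(I,lo,hi,6 if k!="black" else 30):
            x=plane(n,[c],{"yellow":.01,"blue":.046,"red":.09,"green":.04,"black":.04}[k])[0]
            if .15<x[0]<.7 and abs(x[1])<.7: print(n,k,c.round(1),s[4],s[:4],x.round(3))
a=cv2.resize(T[90:220,120:390],None,fx=2.9,fy=2.9,interpolation=2)
cv2.imwrite("pics/topc.png",a[:,:,::-1])
a=cv2.resize(S[160:335,130:410],None,fx=2.8,fy=2.8,interpolation=2)
cv2.imwrite("pics/scc.png",a[:,:,::-1])
E
```

```text
scene yellow [285.8 246.6] 150 [269 237  34  20] [0.52  0.091 0.01 ]
scene blue [139.7 168.7] 44 [136 165   8   8] [ 0.503 -0.418  0.046]
scene blue [199.8 178.6] 30 [197 176   7   6] [ 0.449 -0.235  0.046]
scene red [395.9 230.7] 9 [395 229   3   4] [0.378 0.348 0.09 ]
scene green [156.5 124.9] 189 [149 111  16  29] [ 0.321 -0.483  0.04 ]
scene green [375.2 265.8] 189 [360 248  30  32] [0.476 0.334 0.04 ]
scene green [344.5 252.9] 10 [342 250   6   7] [0.478 0.247 0.04 ]
scene green [350.3 259.1] 39 [345 255  11  10] [0.488 0.268 0.04 ]
scene black [ 39.5 186.6] 2000 [  0 142  80  91] [ 0.694 -0.64   0.04 ]
scene black [162.1 177.4] 79 [150 173  29   9] [ 0.496 -0.341  0.04 ]
top red [139.  197.5] 6 [138 197   3   2] [0.386 0.351 0.09 ]
top green [150.1 168.7] 34 [147 166  10   8] [0.491 0.331 0.04 ]
top green [169.5 184.3] 165 [151 168  26  30] [0.434 0.262 0.04 ]
top green [144.7 187.7] 7 [144 185   2   6] [0.425 0.348 0.04 ]
top green [390.2 216.3] 199 [377 206  28  22] [ 0.308 -0.483  0.04 ]
top green [406.6 229.1] 36 [404 226   7   8] [ 0.263 -0.537  0.04 ]
top black [194.7 128.3] 69 [193 116   4  25] [0.63  0.175 0.04 ]
```

View pics/topc.png

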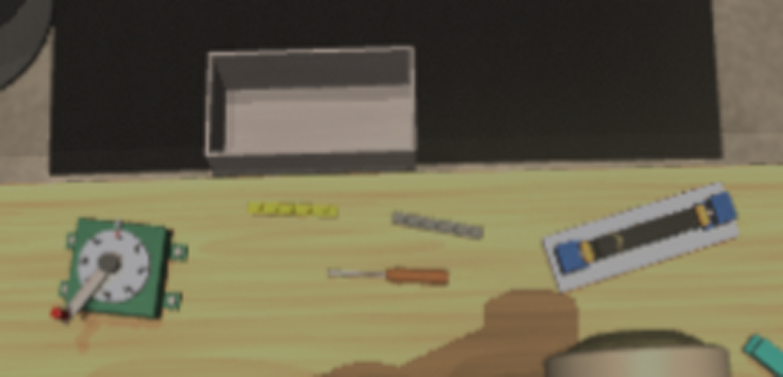

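View pics/scc.png

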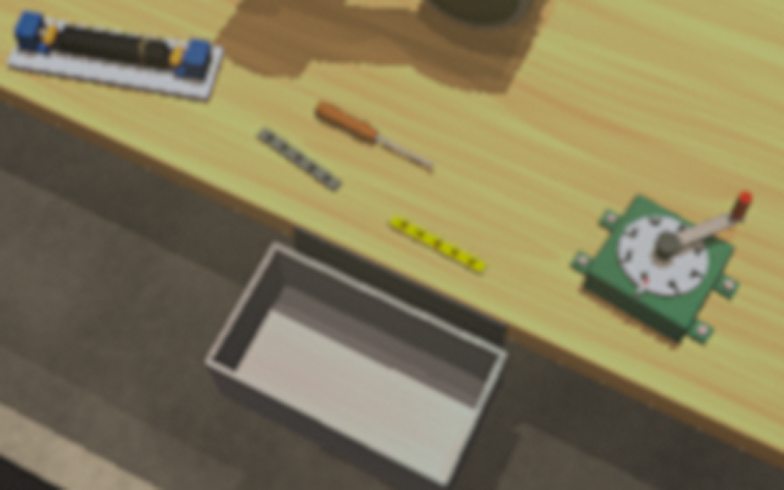

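Crops show: guard between blue posts in top crop (571,256)–(724,207); tally hub (109,262), knob (57,313); bin rim corners (207,52),(413,47),(414,153),(209,156); matching scene-crop points are clear too. Now refine and triangulate.

Run:
```python
from h import *
S=cv2.imread("pics/scene0.png")[:,:,::-1].copy();T=cv2.imread("pics/top0.png")[:,:,::-1].copy()
t=lambda x,y:(x/2.9+120-.33,y/2.9+90-.33); s=lambda x,y:(x/2.8+130-.32,y/2.8+160-.32)
for nm,a,b in [("hub",(668,240),(109,262)),("knobtop",(745,194),(57,313)),
 ("binA",(278,243),(414,155)),("binB",(506,352),(209,157)),("binC",(446,484),(208,52)),("binD",(209,361),(413,47)),
 ("yelA",(391,221),(337,211)),("yelB",(484,268),(249,209)),
 ("greA",(260,133),(482,235)),("greB",(338,187),(393,215)),
 ("postL",(32,18),(726,205)),("postR",(199,47),(571,255)),
 ("footFar",(10,66),(722,184)),("footNear",(208,99),(546,240)),("gL",(58,36),(700,217)),("gR",(168,52),(596,249)),
 ("awlbutt",(318,107),(448,276)),("awltip",(432,169),(329,272))]:
    p,e=tri(s(*a),t(*b)); print(nm,p.round(4),round(e,4))
# masks
for n,I,box in(("top",T,(300,145,385,195)),("scene",S,(125,155,215,200))):
    x0,y0,x1,y1=box;c=cv2.cvtColor(I[y0:y1,x0:x1],cv2.COLOR_RGB2HSV)
    foot=((c[:,:,1]<70)&(c[:,:,2]>110))|((c[:,:,0]>100)&(c[:,:,1]>60))
    dark=c[:,:,2]<75
    for nm,m,z in(("foot",foot,.012),("dark",dark&~((c[:,:,0]>100)&(c[:,:,1]>90)),.04)):
        k,l,st,_=cv2.connectedComponentsWithStats(m.astype(np.uint8)); i=1+st[1:,4].argmax()
        ys,xs=np.where(l==i); P=plane(n,np.c_[xs+x0,ys+y0],z)[:,:2].astype(np.float32)
        print(n,nm,len(P),cv2.minAreaRect(P*1000))
    
for n,I in(("scene",S),("top",T)):
    for p,c,st in blobs(I,[24,150,110],[36,255,255],40):
        x=plane(n,p,.008)[:,:2].astype(np.float32)
        if .48<x[:,0].mean()<.56 and abs(x[:,1].mean()-.1)<.1: print(n,"yel",len(p),cv2.minAreaRect(x*1000))
```

```text
hub [0.4452 0.2965 0.072 ] 0.0014
knobtop [0.3837 0.3452 0.1055] 0.0003
binA [ 0.5836 -0.0593 -0.0146] 0.0002
binB [ 0.5867  0.1968 -0.0109] 0.0033
binC [ 0.7272  0.1997 -0.0218] 0.0008
binD [ 0.7255 -0.0594 -0.024 ] 0.0041
yelA [ 0.5128  0.0359 -0.0007] 0.0005
yelB [5.179e-01 1.435e-01 2.000e-04] 0.0003
greA [ 0.4795 -0.1398 -0.0038] 0.0011
greB [ 0.5049 -0.0315  0.0038] 0.0011
postL [ 0.497  -0.4194  0.0522] 0.0066
postR [ 0.4433 -0.2369  0.0493] 0.0035
footFar [ 0.5343 -0.4328 -0.0009] 0.0038
footNear [ 0.4698 -0.2143 -0.0005] 0.0041
gL [ 0.4888 -0.3957  0.0249] 0.0052
gR [ 0.4532 -0.2708  0.0305] 0.0005
awlbutt [ 0.4282 -0.0963  0.0101] 0.0
awltip [0.4375 0.0466 0.0027] 0.0001
top foot 994 ((471.90289306640625, -331.285888671875), (72.52105712890625, 237.93275451660156), 16.323455810546875)
top dark 167 ((474.4466247558594, -345.3308410644531), (21.68498420715332, 93.08890533447266), 15.379302978515625)
scene foot 869 ((472.674072265625, -333.0248107910156), (83.31880950927734, 241.255615234375), 16.470491409301758)
scene dark 352 ((482.2240295410156, -323.3583068847656), (33.452980041503906, 135.59588623046875), 16.338037490844727)
scene yel 185 ((518.8875122070312, 90.38771057128906), (109.24189758300781, 15.70339584350586), 87.68475341796875)
top yel 73 ((514.5283203125, 89.71963500976562), (102.38703155517578, 9.351016998291016), 86.23565673828125)
```

```bash
cat >> h.py <<'E'
def goto(P,ydeg):
    o=r.observe(); Rc=R.from_rotvec(o["orientation"]); a=np.radians(ydeg)
    y=np.array([np.cos(a),np.sin(a),0]);z=np.array([0,0,-1.])
    Rt=R.from_matrix(np.c_[np.cross(y,z),y,z])
    print("travel",(Rc.inv().apply(np.array(P)-o["tool_pos"])*100).round(2),"ang",np.degrees((Rc.inv()*Rt).as_rotvec()).round(1),
      "t",round(o["time_s"],2),"q",o["q"].round(2))
E
python3 -c "
from h import *
goto([.471,-.331,.15],16.4)"
```

```text
travel [ 37.93 -11.66   9.95] ang [ -0.   -0.1 -92.7] t 0.1 q [-1.55  0.38  1.3   0.    1.46 -0.22]
```

{"method": "carry_out", "body": {"increments": [{"travel":[37.9,-11.7,9.9],"angular":[0,0,-92.7],"claw":5},{"travel":[37.9,-11.7,9.9],"angular":[0,0,-92.7],"claw":5},{"travel":[37.9,-11.7,9.9],"angular":[0,0,-92.7],"claw":5},{"travel":[37.9,-11.7,9.9],"angular":[0,0,-92.7],"claw":5},{"travel":[37.9,-11.7,9.9],"angular":[0,0,-92.7],"claw":5},{"travel":[37.9,-11.7,9.9],"angular":[0,0,-92.7],"claw":5},{"travel":[37.9,-11.7,9.9],"angular":[0,0,-92.7],"claw":5},{"travel":[37.9,-11.7,9.9],"angular":[0,0,-92.7],"claw":5},{"travel":[37.9,-11.7,9.9],"angular":[0,0,-92.7],"claw":5},{"travel":[37.9,-11.7,9.9],"angular":[0,0,-92.7],"claw":5},{"travel":[37.9,-11.7,9.9],"angular":[0,0,-92.7],"claw":5},{"travel":[37.9,-11.7,9.9],"angular":[0,0,-92.7],"claw":5}]}}

```text
time_s: 1.6
tool_pos: [0.4706, -0.3311, 0.1507]
orientation: [-1.884, -2.514, -0.0]
contact_force: [0.4, 0.3, 0.0]
finger_gap: 0.571
finger_force: 0.0
```

Run:
```python
from h import *
S=cams.capture("scene")
a=cv2.resize(S[100:230,110:260],None,fx=4.5,fy=4.5,interpolation=2)
P=np.array([[.471,-.331,.04],[.471+.015*.28,-.331-.015*.96,.04]]); print(proj("scene",P))
for c in (.06,-.06):
  for w in(.012,-.012):
    q=proj("scene",[.471+c*.282+w*.959,-.331-c*.959+w*.282,.04])[0]
    cv2.circle(a,(int((q[0]-110)*4.5),int((q[1]-100)*4.5)),2,(255,0,255),-1)
cv2.imwrite("pics/s1.png",a[:,:,::-1])
goto([.471,-.331,.029],16.4)
```

```text
[[169.53280376 173.10191816]
 [164.8390939  172.31341019]]
travel [-0.    0.04 12.18] ang [ 0.  -0.  -0.1] t 1.65 q [-0.82  0.51  1.38  0.    1.25 -1.1 ]
```

View pics/s1.png

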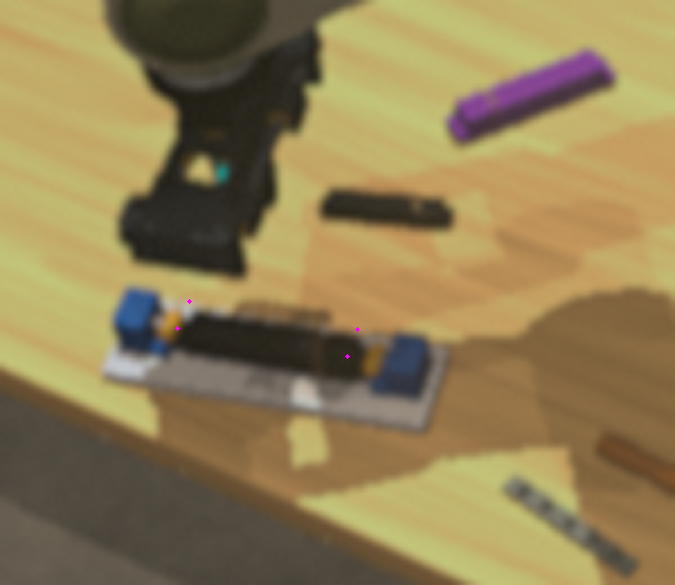

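The picture shows the guard between posts at zoom (180–365, 312–378); my magenta predicted top corners sit a little up of it, so I check with the foot corners.

Run:
```python
from h import *
z=lambda n,P:((proj(n,P)-[110,100])*4.5).round(0).tolist()
def rail(c,yaw):
    a=np.radians(yaw);X=np.array([np.cos(a),np.sin(a)]);Y=np.array([-X[1],X[0]])
    f=lambda x,y,h:np.r_[c+x*X+y*Y,h]
    return f
f=rail(np.array([.471,-.331]),16.4)
print("foot",z("scene",[f(.035,-.115,.012),f(.035,.115,.012),f(-.035,.115,.012),f(.035,-.115,0),f(.035,.115,0)]))
print("posts inner top",z("scene",[f(0,-.084,.046),f(0,.084,.046)]))
print("guard bottom front",z("scene",[f(.012,-.06,.014),f(.012,.06,.014)]))
u=lambda x,y:(x/4.5+110,y/4.5+100)
print(plane("scene",[u(105,368),u(422,420),u(450,347)],.012))
print(plane("scene",[u(105,378),u(425,432)],0))
T=cams.capture("top");a=cv2.resize(T[140:205,290:390],None,fx=6,fy=6,interpolation=2)
for P in [f(.035,-.115,.012),f(.035,.115,.012),f(-.035,.115,.012),f(-.035,-.115,.012),f(.012,.06,.04),f(-.012,.06,.04),f(.012,-.06,.04),f(-.012,-.06,.04)]:
    q=(proj("top",P)[0]-[290,140])*6; cv2.circle(a,tuple(int(v) for v in q),2,(255,0,255),-1)
cv2.imwrite("pics/t1.png",a[:,:,::-1])
```

```text
foot [[97.0, 366.0], [421.0, 421.0], [447.0, 341.0], [101.0, 377.0], [422.0, 431.0]]
posts inner top [[148.0, 304.0], [386.0, 343.0]]
guard bottom front [[184.0, 352.0], [352.0, 380.0]]
[[ 0.53571391 -0.42591809  0.012     ]
 [ 0.4711352  -0.21061814  0.012     ]
 [ 0.40823976 -0.22605393  0.012     ]]
[[ 0.53659064 -0.42826292  0.        ]
 [ 0.47195003 -0.20883801  0.        ]]
```

View pics/t1.png

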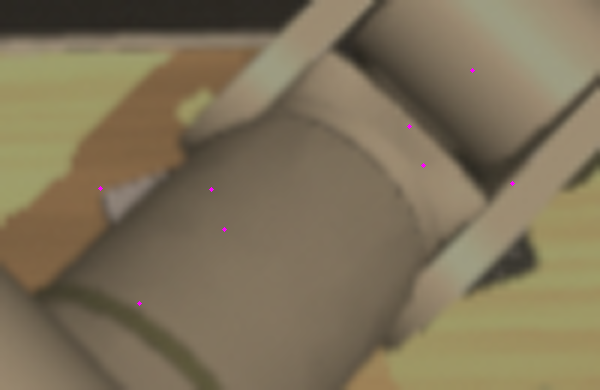

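The arm hides most of the rail here, but the visible foot corner (105,190) agrees with my prediction (100,188), and the scene foot corners agree within about 2 mm. Going down.

{"method": "carry_out", "body": {"increments": [{"travel":[0,0,4],"claw":5},{"travel":[0,0,8],"claw":5},{"travel":[0,0,10.5],"claw":5},{"travel":[0,0,11.5],"claw":5},{"travel":[0,0,12.1],"claw":5},{"travel":[0,0,12.1],"claw":5},{"travel":[0,0,12.1],"claw":5}], "force": 40}}

```text
validation failed for argument at $.in...
```

{"method": "carry_out", "body": {"increments": [{"travel":[0,0,0],"claw":1},{"travel":[0,0,0],"claw":1},{"travel":[0,0,0],"claw":1},{"travel":[0,0,0],"claw":1},{"travel":[0,0,0],"claw":1}], "force": 40}}

```text
validation failed for argument at $.in...
```

{"method": "carry_out", "body": {"increments": [{"travel":[0,0,4],"angular":[0,0,0],"claw":5},{"travel":[0,0,8],"angular":[0,0,0],"claw":5},{"travel":[0,0,10.5],"angular":[0,0,0],"claw":5},{"travel":[0,0,11.5],"angular":[0,0,0],"claw":5},{"travel":[0,0,12.1],"angular":[0,0,0],"claw":5},{"travel":[0,0,12.1],"angular":[0,0,0],"claw":5},{"travel":[0,0,12.1],"angular":[0,0,0],"claw":5}], "force": 40}}

```text
time_s: 2.58
tool_pos: [0.4709, -0.3313, 0.0306]
orientation: [1.881, 2.514, -0.0]
contact_force: [-0.0, -0.8, -0.4]
finger_gap: 0.567
finger_force: 0.0
```

{"method": "carry_out", "body": {"increments": [{"travel":[0,0,0.1],"angular":[0,0,0],"claw":1},{"travel":[0,0,0.1],"angular":[0,0,0],"claw":1},{"travel":[0,0,0.1],"angular":[0,0,0],"claw":1},{"travel":[0,0,0.1],"angular":[0,0,0],"claw":1},{"travel":[0,0,0.1],"angular":[0,0,0],"claw":1},{"travel":[0,0,0.1],"angular":[0,0,0],"claw":1}], "force": 40}}

```text
time_s: 3.32
tool_pos: [0.4707, -0.331, 0.0289]
orientation: [1.882, 2.515, 0.0]
contact_force: [-0.2, 0.5, 1.8]
finger_gap: 0.27
finger_force: 40.0
```

{"method": "carry_out", "body": {"increments": [{"travel":[0,0,-0.4],"angular":[0,0,0],"claw":1},{"travel":[0,0,-0.8],"angular":[0,0,0],"claw":1},{"travel":[0,0,-1.2],"angular":[0,0,0],"claw":1},{"travel":[0,0,-2],"angular":[0,0,0],"claw":1},{"travel":[0,0,-4],"angular":[0,0,0],"claw":1},{"travel":[0,0,-6],"angular":[0,0,0],"claw":1},{"travel":[0,0,-8],"angular":[0,0,0],"claw":1},{"travel":[0,0,-8],"angular":[0,0,0],"claw":1},{"travel":[0,0,-8],"angular":[0,0,0],"claw":1}]}}

```text
time_s: 4.45
tool_pos: [0.4705, -0.3308, 0.1084]
orientation: [-1.882, -2.515, -0.0]
contact_force: [0.5, -0.0, -1.6]
finger_gap: 0.272
finger_force: 40.0
```

Run:
```python
from h import *
goto([.655,.04,.12],0)
S=cams.capture("scene")
cv2.imwrite("pics/s2.png",cv2.resize(S[90:230,110:260],None,fx=4,fy=4,interpolation=2)[:,:,::-1])
```

```text
travel [30.38 28.16 -1.16] ang [-0.  -0.  16.4] t 4.45 q [-0.82  0.56  1.43  0.    1.15 -1.1 ]
```

View pics/s2.png

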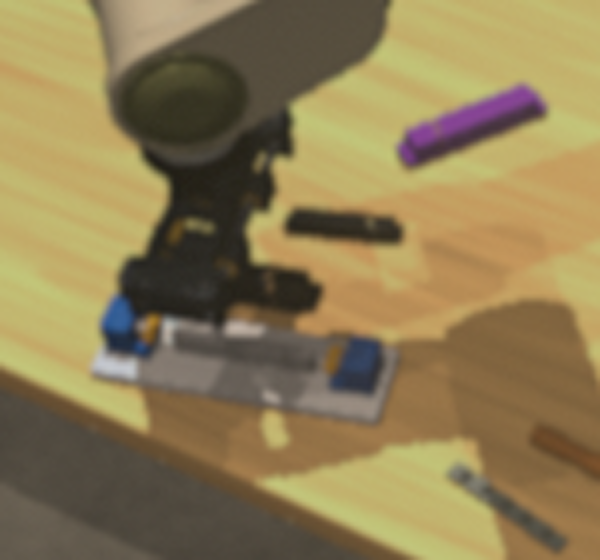

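The guard hangs in the gripper and the rail bar is bare (zoom (175–315, 335–365)). On to the bin.

{"method": "carry_out", "body": {"increments": [{"travel":[5,4.6,-1.1],"angular":[0,0,3],"claw":1},{"travel":[10,9.2,-1.1],"angular":[0,0,6],"claw":1},{"travel":[15,13.9,-1.1],"angular":[0,0,9],"claw":1},{"travel":[20,18.5,-1.1],"angular":[0,0,12],"claw":1},{"travel":[25,23.2,-1.1],"angular":[0,0,15],"claw":1},{"travel":[28.5,26.4,-1.1],"angular":[0,0,16.4],"claw":1},{"travel":[30.4,28.2,-1.1],"angular":[0,0,16.4],"claw":1},{"travel":[30.4,28.2,-1.1],"angular":[0,0,16.4],"claw":1},{"travel":[30.4,28.2,3],"angular":[0,0,16.4],"claw":1},{"travel":[30.4,28.2,6.3],"angular":[0,0,16.4],"claw":1},{"travel":[30.4,28.2,6.3],"angular":[0,0,16.4],"claw":1},{"travel":[30.4,28.2,6.3],"angular":[0,0,16.4],"claw":1}]}}

```text
time_s: 6.0
tool_pos: [0.6559, 0.0393, 0.047]
orientation: [2.222, 2.219, 0.001]
contact_force: [-1.3, 0.5, -1.2]
finger_gap: 0.27
finger_force: 40.0
```

{"method": "carry_out", "body": {"increments": [{"travel":[0,0,2.5],"angular":[0,0,0],"claw":1},{"travel":[0,0,5],"angular":[0,0,0],"claw":1},{"travel":[0,0,6.5],"angular":[0,0,0],"claw":1},{"travel":[0,0,6.5],"angular":[0,0,0],"claw":1},{"travel":[0,0,6.5],"angular":[0,0,0],"claw":4},{"travel":[0,0,6.5],"angular":[0,0,0],"claw":4},{"travel":[0,0,6.5],"angular":[0,0,0],"claw":4},{"travel":[0,0,6.5],"angular":[0,0,0],"claw":4},{"travel":[0,0,3],"angular":[0,0,0],"claw":4},{"travel":[0,0,-3],"angular":[0,0,0],"claw":4},{"travel":[0,0,-8],"angular":[0,0,0],"claw":4},{"travel":[0,0,-8],"angular":[0,0,0],"claw":4}]}}

```text
time_s: 7.5
tool_pos: [0.657, 0.04, 0.1302]
orientation: [2.217, 2.217, 0.008]
contact_force: [-0.0, -0.1, -0.3]
finger_gap: 0.457
finger_force: 0.0
```

Run:
```python
from h import *
S=cams.capture("scene");T=cams.capture("top")
a=cv2.resize(S[180:340,190:350],None,fx=3.5,fy=3.5,interpolation=2)
cv2.imwrite("pics/s3.png",a[:,:,::-1])
for n,I in(("scene",S),("top",T)):
    for p,c,st in blobs(I,[24,150,110],[36,255,255],40):
        x=plane(n,p,.008)[:,:2].astype(np.float32)
        if .48<x[:,0].mean()<.56 and abs(x[:,1].mean()-.1)<.1: print(n,"yel",len(p),cv2.minAreaRect(x*1000),x.mean(0))
goto([.517,.09,.1],-2.7)
```

```text
scene yel 53 ((521.1386108398438, 129.16522216796875), (31.570222854614258, 14.226871490478516), 87.72354125976562) [0.52124774 0.12936957]
travel [  4.97 -13.82   2.55] ang [-0.  -0.   2.7] t 7.6 q [-0.12  0.67  1.16 -0.    1.32 -0.12]
```

View pics/s3.png

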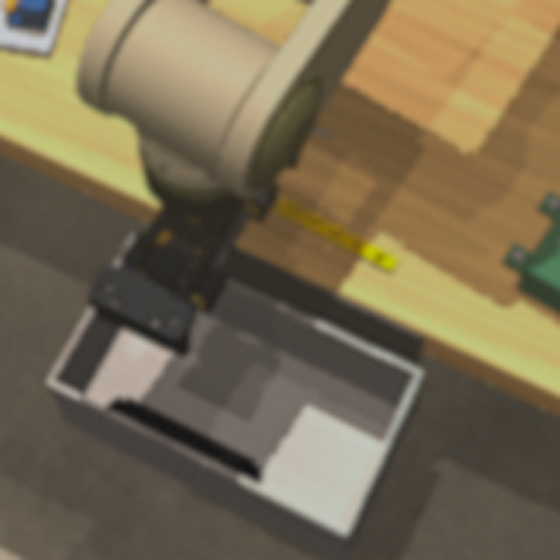

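The guard lies in the bin along its far wall (zoom (110,400)–(260,475)). Now the yellow strip.

{"method": "carry_out", "body": {"increments": [{"travel":[2.5,-6,0],"angular":[0,0,2.7],"claw":4},{"travel":[4.5,-11,0],"angular":[0,0,2.7],"claw":4},{"travel":[5,-13.9,2.5],"angular":[0,0,2.7],"claw":4},{"travel":[5,-13.9,6],"angular":[0,0,2.7],"claw":4},{"travel":[5,-13.9,9],"angular":[0,0,2.7],"claw":4},{"travel":[5,-13.9,10],"angular":[0,0,2.7],"claw":4},{"travel":[5,-13.9,10],"angular":[0,0,2.7],"claw":4},{"travel":[5,-13.9,10],"angular":[0,0,2.7],"claw":4}]}}

```text
time_s: 8.6
tool_pos: [0.5169, 0.0902, 0.0264]
orientation: [2.273, 2.168, 0.001]
contact_force: [-0.0, -0.3, 0.5]
finger_gap: 0.455
finger_force: 0.0
```

Run:
```python
from h import *
goto([.5165,.09,.0135],-2.7)
S=cams.capture("scene")
print(proj("scene",[[.74-.02,.04,-.12]]))
for p,c,st in blobs(S,[24,120,60],[36,255,255],15):
    x=plane("scene",p,.008)[:,:2].astype(np.float32)
    if .48<x[:,0].mean()<.56 and abs(x[:,1].mean()-.1)<.1: print("yel",len(p),cv2.minAreaRect(x*1000))
```

```text
travel [-0.02 -0.04  1.29] ang [ 0.1  0.  -0. ] t 8.6 q [-0.05  0.61  1.66  0.    0.87 -0.01]
[[236.95038622 315.96619331]]
```

{"method": "carry_out", "body": {"increments": [{"travel":[0,0,0.7],"angular":[0,0,0],"claw":4},{"travel":[0,0,1.25],"angular":[0,0,0],"claw":4},{"travel":[0,0,1.25],"angular":[0,0,0],"claw":4},{"travel":[0,0,1.25],"angular":[0,0,0],"claw":0.5},{"travel":[0,0,1.25],"angular":[0,0,0],"claw":0.5},{"travel":[0,0,1.25],"angular":[0,0,0],"claw":0.5},{"travel":[0,0,1.25],"angular":[0,0,0],"claw":0.5},{"travel":[0,0,1.25],"angular":[0,0,0],"claw":0.5}], "force": 20}}

```text
time_s: 9.65
tool_pos: [0.5166, 0.0902, 0.0134]
orientation: [2.273, 2.168, 0.0]
contact_force: [-0.2, -0.4, 1.4]
finger_gap: 0.154
finger_force: 20.0
```

{"method": "carry_out", "body": {"increments": [{"travel":[0,0,-2],"angular":[0,0,0],"claw":0.5},{"travel":[0,0,-6],"angular":[0,0,0],"claw":0.5},{"travel":[-0.5,4,-8],"angular":[0,0,0],"claw":0.5},{"travel":[-0.5,9,-8],"angular":[0,0,0],"claw":0.5},{"travel":[-0.5,13,-8],"angular":[0,0,0],"claw":0.5},{"travel":[-0.5,13.5,-8],"angular":[0,0,0],"claw":0.5},{"travel":[-0.5,13.5,-8],"angular":[0,0,0],"claw":0.5}]}}

```text
time_s: 10.52
tool_pos: [0.6503, 0.0789, 0.0927]
orientation: [-2.273, -2.168, 0.002]
contact_force: [-0.6, -0.2, -0.2]
finger_gap: 0.153
finger_force: 20.0
```

{"method": "carry_out", "body": {"increments": [{"travel":[0,0,5],"angular":[0,0,0],"claw":0.5},{"travel":[0,0,9],"angular":[0,0,0],"claw":0.5},{"travel":[0,0,11],"angular":[0,0,0],"claw":0.5},{"travel":[0,0,11],"angular":[0,0,0],"claw":0.5},{"travel":[0,0,11],"angular":[0,0,0],"claw":3},{"travel":[0,0,11],"angular":[0,0,0],"claw":3},{"travel":[0,0,11],"angular":[0,0,0],"claw":3},{"travel":[0,0,11],"angular":[0,0,0],"claw":3},{"travel":[0,0,8],"angular":[0,0,0],"claw":3},{"travel":[0,0,3],"angular":[0,0,0],"claw":3},{"travel":[0,0,-3],"angular":[0,0,0],"claw":3},{"travel":[0,0,-6],"angular":[0,0,0],"claw":0}]}}

```text
time_s: 12.02
tool_pos: [0.6518, 0.0788, 0.157]
orientation: [2.271, 2.166, 0.005]
contact_force: [0.6, -0.0, 0.2]
finger_gap: 0.253
finger_force: 0.0
```

Run:
```python
from h import *
goto([.43,.18,.19],-90+52)
```

```text
travel [  9.06 -22.61  -3.41] ang [ 0.3 -0.1 35.3] t 12.03 q [-0.06  0.64  1.12  0.    1.38 -0.01]
```

Run:
```python
from h import *
goto([.384,.390,.157],-7)
```

```text
travel [ 29.82 -28.22  -0.13] ang [ 0.3 -0.   4.3] t 12.03 q [-0.06  0.64  1.12  0.    1.38 -0.01]
```

{"method": "carry_out", "body": {"increments": [{"travel":[4,-3.8,0],"angular":[0,0,4.3],"claw":0},{"travel":[8,-7.6,0],"angular":[0,0,4.3],"claw":0},{"travel":[12,-11.4,0],"angular":[0,0,4.3],"claw":0},{"travel":[16,-15.1,0],"angular":[0,0,4.3],"claw":0},{"travel":[20,-18.9,0],"angular":[0,0,4.3],"claw":0},{"travel":[24,-22.7,0],"angular":[0,0,4.3],"claw":0},{"travel":[27.5,-26,0],"angular":[0,0,4.3],"claw":0},{"travel":[29.8,-28.2,0],"angular":[0,0,4.3],"claw":0},{"travel":[29.8,-28.2,0],"angular":[0,0,4.3],"claw":0},{"travel":[29.8,-28.2,0],"angular":[0,0,4.3],"claw":0}]}}

```text
time_s: 13.28
tool_pos: [0.3841, 0.3893, 0.1533]
orientation: [2.353, 2.081, 0.0]
contact_force: [-0.5, 0.4, 0.0]
finger_gap: 0.003
finger_force: 0.0
```

Run:
```python
from h import *
S=cams.capture("scene");T=cams.capture("top")
a=cv2.resize(S[190:340,190:440],None,fx=3,fy=3,interpolation=2)
b=cv2.resize(T[95:215,110:360],None,fx=3,fy=3,interpolation=2)[:140]
cv2.imwrite("pics/s4.png",np.vstack([a,b])[:600,:,::-1])
goto([.384,.390,.092],-7)
```

```text
travel [ 0.09 -0.05  6.12] ang [ 0.   0.  -0.1] t 13.38 q [ 0.58  0.46  1.46 -0.    1.22  0.7 ]
```

View pics/s4.png

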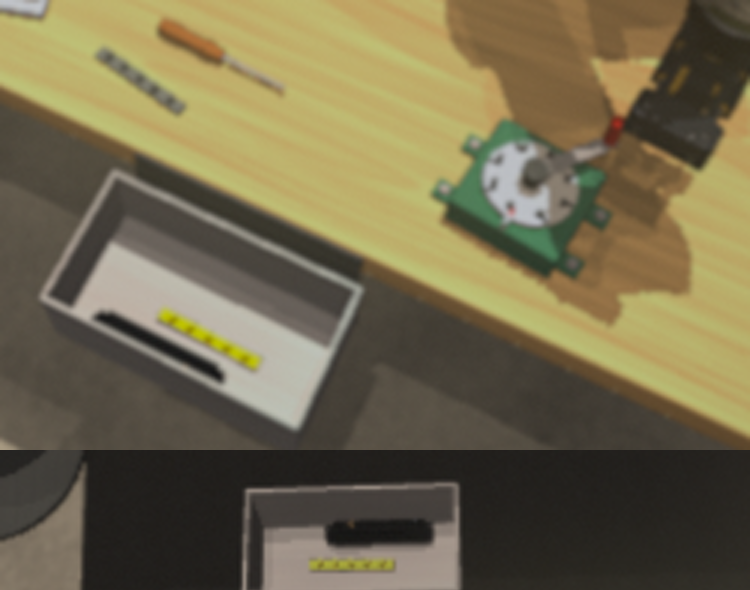

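Both pieces lie flat in the bin (yellow at (210,340), guard at (160,345) of the scene part); awl and grey strip unmoved; the lever is at rest with the knob at (617,130). Now the lever.

{"method": "carry_out", "body": {"increments": [{"travel":[0,0,3],"angular":[0,0,0],"claw":0},{"travel":[0,0,6.1],"angular":[0,0,0],"claw":0},{"travel":[0,0,6.1],"angular":[0,0,0],"claw":0},{"travel":[-2,0,6.1],"angular":[0,0,0],"claw":0},{"travel":[-3.5,0,6.1],"angular":[0,0,0],"claw":0},{"travel":[-5,0,6.1],"angular":[0,0,0],"claw":0},{"travel":[-6.5,0,6.1],"angular":[0,0,0],"claw":0},{"travel":[-8,0,6.1],"angular":[0,0,0],"claw":0},{"travel":[-9.5,0,6.1],"angular":[0,0,0],"claw":0},{"travel":[-10,0,6.1],"angular":[0,0,0],"claw":0},{"travel":[-10,0,6.1],"angular":[0,0,0],"claw":0}]}}

```text
time_s: 14.75
tool_pos: [0.3732, 0.2909, 0.0937]
orientation: [2.354, 2.079, 0.009]
contact_force: [3.4, 5.4, -1.0]
finger_gap: 0.006
finger_force: 2.9
```

{"method": "carry_out", "body": {"increments": [{"travel":[-0.4,0,0],"angular":[0,0,0],"claw":0},{"travel":[-0.7,0,0],"angular":[0,0,0],"claw":0},{"travel":[-0.9,0,0],"angular":[0,0,0],"claw":0},{"travel":[-0.9,0,0],"angular":[0,0,0],"claw":0}]}}

```text
time_s: 15.25
tool_pos: [0.3734, 0.2828, 0.0942]
orientation: [2.353, 2.078, 0.014]
contact_force: [7.8, 7.6, -0.3]
finger_gap: 0.004
finger_force: 4.3
```

Run:
```python
from h import *
S=cams.capture("scene")
for p,c,s in blobs(S,[0,170,90],[6,255,255],4):
    x=plane("scene",[c],.09)[0]
    if .25<x[0]<.5 and .1<x[1]<.5: v=x[:2]-[.445,.2965]; print(x.round(3),len(p),"lever",np.degrees(np.arctan2(v[1],v[0]))%360-141.5,np.hypot(*v))
```

{"method": "carry_out", "body": {"increments": [{"travel":[-0.2,0.2,0],"angular":[0,0,0],"claw":0},{"travel":[-0.4,0.4,0],"angular":[0,0,0],"claw":0},{"travel":[-0.4,0.4,0],"angular":[0,0,0],"claw":0}]}}

```text
time_s: 15.68
tool_pos: [0.374, 0.2816, 0.0942]
orientation: [-2.351, -2.074, -0.015]
contact_force: [-8.3, 35.8, 2.5]
finger_gap: 0.001
finger_force: 17.2
```

Run:
```python
from h import *
S=cams.capture("scene");T=cams.capture("top")
a=cv2.resize(S[200:290,320:430],None,fx=5,fy=5,interpolation=2)
cv2.imwrite("pics/s5.png",a[:,:,::-1])
print(r.observe()["contact_force"],r.observe()["tool_pos"])
```

```text
[-8.25678504 35.32330418  2.49414081] [0.37394742 0.2815816  0.09415597]
```

View pics/s5.png

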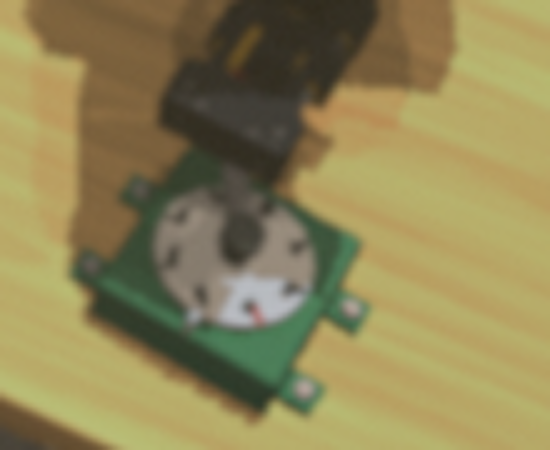

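Force jumped to 36 N at the stop, and the red mark has turned to (258,315). Releasing fast and waiting over 1 s.

{"method": "carry_out", "body": {"increments": [{"travel":[5.5,-0.4,0],"angular":[0,0,0],"claw":0},{"travel":[11.3,-0.4,0],"angular":[0,0,0],"claw":0},{"travel":[11.3,-0.4,0],"angular":[0,0,0],"claw":0},{"travel":[11.3,-0.4,0],"angular":[0,0,0],"claw":0},{"travel":[11.3,-0.4,0],"angular":[0,0,0],"claw":0},{"travel":[11.3,-0.4,0],"angular":[0,0,0],"claw":0},{"travel":[11.3,-0.4,0],"angular":[0,0,0],"claw":0},{"travel":[11.3,-0.4,0],"angular":[0,0,0],"claw":0},{"travel":[11.3,-0.4,0],"angular":[0,0,0],"claw":0},{"travel":[11.3,-0.4,0],"angular":[0,0,0],"claw":0},{"travel":[11.3,-0.4,0],"angular":[0,0,0],"claw":0},{"travel":[11.3,-0.4,0],"angular":[0,0,0],"claw":0}]}}

```text
time_s: 17.27
tool_pos: [0.3835, 0.3898, 0.0923]
orientation: [2.353, 2.081, 0.0]
contact_force: [-0.6, -0.4, 0.2]
finger_gap: 0.006
finger_force: 0.0
```

```bash
cat > lev.py <<'E'
from h import *
o=r.observe();print(o["time_s"],o["contact_force"].round(1),o["tool_pos"].round(4))
for n in("scene","top"):
  for p,c,s in blobs(cams.capture(n),[0,130,70],[8,255,255],3):
    for nm,z,m in(("knob",.1,.06),("mark",.0465,.02)):
        x=plane(n,[c],z)[0];v=x[:2]-[.445,.2965]
        if m<np.hypot(*v)<m+.04: print(n,nm,x.round(3),len(p),"ang",np.degrees(np.arctan2(v[1],v[0])).round(1)%360,np.hypot(*v).round(3))
E
python3 lev.py
```

```text
17.275 [-0.6 -0.4  0.2] [0.3835 0.3898 0.0923]
scene knob [0.393 0.346 0.1  ] 32 ang 136.4 0.072
top knob [0.385 0.349 0.1  ] 14 ang 139.0 0.08
```

{"method": "carry_out", "body": {"increments": [{"travel":[-2,0,0],"angular":[0,0,0],"claw":0},{"travel":[-3.5,0,0],"angular":[0,0,0],"claw":0},{"travel":[-5,0,0],"angular":[0,0,0],"claw":0},{"travel":[-6.5,0,0],"angular":[0,0,0],"claw":0},{"travel":[-8,0,0],"angular":[0,0,0],"claw":0},{"travel":[-9.5,0,0],"angular":[0,0,0],"claw":0},{"travel":[-10.4,0,0],"angular":[0,0,0],"claw":0},{"travel":[-10.9,0,0],"angular":[0,0,0],"claw":0},{"travel":[-11.1,0.2,0],"angular":[0,0,0],"claw":0},{"travel":[-11.2,0.3,0],"angular":[0,0,0],"claw":0},{"travel":[-11.2,0.3,0],"angular":[0,0,0],"claw":0}]}}

```text
time_s: 18.75
tool_pos: [0.3731, 0.2819, 0.0932]
orientation: [-2.351, -2.076, -0.013]
contact_force: [-5.0, 28.5, 1.5]
finger_gap: 0.005
finger_force: 14.0
```

At the stop again (28 N). Release, wait, then rise clear.

{"method": "carry_out", "body": {"increments": [{"travel":[5.5,-0.3,0],"angular":[0,0,0],"claw":0},{"travel":[11.2,-0.3,0],"angular":[0,0,0],"claw":0},{"travel":[13,-0.3,0],"angular":[0,0,0],"claw":0},{"travel":[13,-0.3,0],"angular":[0,0,0],"claw":0},{"travel":[13,-0.3,-5],"angular":[0,0,0],"claw":0},{"travel":[13,-0.3,-10],"angular":[0,0,0],"claw":0},{"travel":[13,-0.3,-10],"angular":[0,0,0],"claw":0},{"travel":[13,-0.3,-10],"angular":[0,0,0],"claw":0},{"travel":[13,-0.3,-10],"angular":[0,0,0],"claw":0},{"travel":[13,-0.3,-10],"angular":[0,0,0],"claw":0},{"travel":[13,-0.3,-10],"angular":[0,0,0],"claw":0},{"travel":[13,-0.3,-10],"angular":[0,0,0],"claw":0}]}}

```text
time_s: 20.25
tool_pos: [0.3857, 0.4077, 0.1921]
orientation: [-2.353, -2.081, 0.001]
contact_force: [0.0, -1.2, -0.2]
finger_gap: 0.003
finger_force: 0.0
```

```bash
python3 lev.py
python3 - <<'E'
from h import *
S=cams.capture("scene");a=cv2.resize(S[190:340,190:440],None,fx=3.2,fy=3.2,interpolation=2)
cv2.imwrite("pics/s6.png",a[:,:,::-1])
E
```

```text
20.25 [ 0.  -1.2 -0.2] [0.3857 0.4077 0.1921]
scene knob [0.393 0.347 0.1  ] 30 ang 135.9 0.072
top knob [0.385 0.348 0.1  ] 15 ang 139.2 0.079
```

View pics/s6.png

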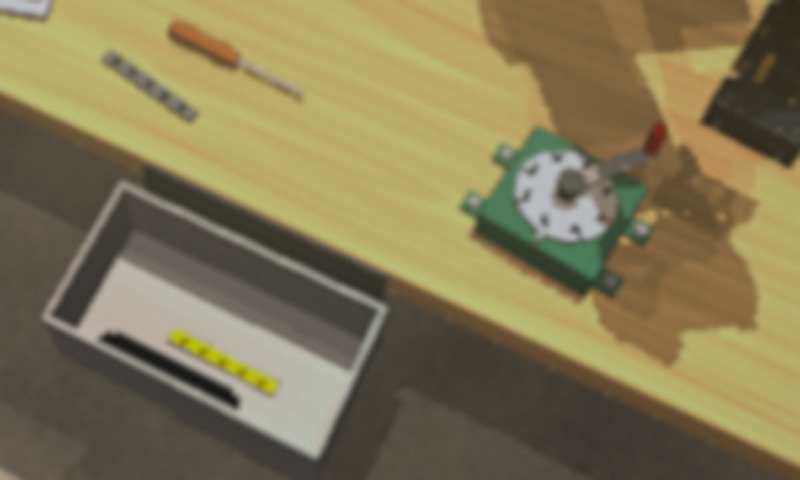

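The red mark has moved on a quarter turn, to (607,217). The lever is back at rest with the knob at (655,138), both pieces are in the bin, and the strip and awl are unmoved.

```bash
python3 -c "
from bench import r
print(r.finish_job())"
```

```text
the job is handed in; nothing more can be done
None
```

The job is done and handed in at about 20 s: the guard and the yellow strip are in the scrap bin, the tally lever was swung to its stop and released twice with the dial on a quarter turn, and the grey strip and awl were left where they lay.

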